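# Unstack the specimen mounts into their dishes

### The arm

A 6-joint arm with a two-finger parallel gripper is mounted at the origin on a cart in front of the work surface, level with it; the furniture and walls round the work are solid. World frame = base frame: x ahead of the robot, y to its left, z up, the work surface at z = 0. Lengths are in m, angles in degrees, forces in N, time in s.
With the tool pointing down it reaches from about 0.35 to 0.875 m from the base axis. Payload 4.2 kg.
Tool frame: the origin (TCP) lies between the finger pads; the fingertips stand 17 mm ahead of it and the grasp point (between the pads) lies 2 mm behind it; z points along the fingers, y is the line along which they close (so a half turn about z gives the same grasp; the last joint's range is limited). The gripper opens to 87 mm and grips with 3 to 60 N. Pads are 19 mm wide; open, the fingers measure 117 mm over their backs; the gripper's body (75 mm by 190 mm) begins 51 mm behind the grasp point.
Start: joints at [79.217, 22.042, 0.453, 0, -68.411, -14.817], TCP at [0.27, 0.564, 0.24] pointing down, gripper open.
Joint ranges: [-179.83, 179.83], [-69.29, 118.12], [-61.27, 80.66], [-181.25, 117.63], [-171.15, -9.14], [-177.46, 177.46]. Speed limits (degrees/s): [159.86, 159.86, 180, 180, 180, 180].

### API

Orientations are given as a 3x3 rotation matrix whose columns are the frame's x, y, z axes.
In Python, from station import r gives the robot as it stands.
- The arm moves only by the tool servo_tool, never from a script. Its argument "targets" is a list of rows, each a list of 5 numbers: the shift along the world's x, y, z in units of 30 mm (1.0 is 30 mm), then the turn about the world's z in rad, then the finger opening in mm, from 0 to 87. In form: [[x, y, z, turn, gripper], ...]. A call has exactly 5 rows; each row is the pose to reach, as a shift and turn from the pose commanded when the call began; what a row does not reach only later rows make up. A row lasts 1/12 s, in which the tool goes at most 41.7 mm and 7.16 degrees, less where a joint would pass 70% of its speed; a pose out of reach is approached as far as the arm can. A call with a gripper value outside its range is refused whole. The fingers move at their own pace and stop on an object; the grip force is fixed at half the most. Time passes only in rows, so rows that repeat a pose let the fingers close, or fill a call up. It gives the time, the measured TCP pose, the force, the opening and the grip force at its end, in the units of the state.
- r.sense(): the state, without advancing time (a new reading comes with each control period).
- r.capture(name): name is "side" or "top" or "wrist"; returns a dict with "pixels" (480x640x3 uint8, red, green, blue), "fx", "fy", "cx", "cy" (pixels), "world_from_camera" (4x4, takes a point from camera to world coordinates). Camera axes: x right, y down, z forward; pixel columns grow to the right and rows downward; lengths in m; the calibration is good to about 2 mm. A picture is of the moment at which its call begins. There is no depth.
- r.finish_job(): hands the job in; it is judged then, once.
The state is a dict: "time_s": time; "joints": joint angles; "joint_velocities": joint speeds; "effort": joint torques, N m; "tcp_pos": TCP position; "ee_rot": TCP orientation; "wrist_force": force on the tool from outside, world axes, zero at the start; "moment": the same for the moment, N m; "gripper_width": opening from 0.0 (shut) to 1.0 (fully open); "gripper_force": force on a finger pad.
Only numpy, scipy, OpenCV 4.12 (cv2) and the standard library are available. Lean on these libraries where they do the work, as an engineer would, in place of code of your own. Each camera call takes 0.05 s, during which the arm holds its last target. There are 200 camera calls.

### The job

The four polished specimen mounts were left in a stack after the microscope session. Take the stack apart from the top and put each mount away in the storage dish of its own colour, lying flat on the dish's floor with its metal face up. Set them down gently, never dropping one, and leave the vial and the small beaker standing where they are.

Things in the scene. Friction and masses are not known exactly. Their poses are not given: they have to be found in the camera images.
- puck_blue: loose blue resin specimen mount, a flat round puck 60 mm in diameter and 20 mm tall with a polished steel rectangle set flush in its upper face; at the start the lowest of the stack, on the bench. Origin: centre of its underside; z is up when the metal face is up. Grip it across its diameter.
- puck_yellow: loose yellow resin specimen mount, a flat round puck 50 mm in diameter and 20 mm tall with a polished copper disc set flush in its upper face; at the start second from below, on the blue one and up to 4 mm off its centre. Origin: centre of its underside; z is up when the metal face is up. Grip it across its diameter.
- puck_red: loose red resin specimen mount, a flat round puck 40 mm in diameter and 20 mm tall with a polished aluminium square set flush in its upper face; at the start third from below, on the yellow one and up to 4 mm off its centre. Origin: centre of its underside; z is up when the metal face is up. Grip it across its diameter.
- puck_green: loose green resin specimen mount, a flat round puck 30 mm in diameter and 20 mm tall with a polished brass disc set flush in its upper face; at the start the top of the stack, on the red one and up to 4 mm off its centre. Origin: centre of its underside; z is up when the metal face is up. Grip it across its diameter.
- dish_blue: shallow round blue storage dish with a white floor and a blue spot in its middle, fixed to the bench, 82 mm outside, well 74 mm wide for the 60 mm mount; rim top 8 mm and inner floor 4 mm above the bench. Origin: centre of its underside on the bench.
- dish_yellow: shallow round yellow storage dish with a white floor and a yellow spot in its middle, fixed to the bench, 72 mm outside, well 64 mm wide for the 50 mm mount; rim top 8 mm and inner floor 4 mm above the bench. Origin: centre of its underside on the bench.
- dish_red: shallow round red storage dish with a white floor and a red spot in its middle, fixed to the bench, 62 mm outside, well 54 mm wide for the 40 mm mount; rim top 8 mm and inner floor 4 mm above the bench. Origin: centre of its underside on the bench.
- dish_green: shallow round green storage dish with a white floor and a green spot in its middle, fixed to the bench, 52 mm outside, well 44 mm wide for the 30 mm mount; rim top 8 mm and inner floor 4 mm above the bench. Origin: centre of its underside on the bench.
- vial: bystander: loose upright glass vial with a blue cap, 21 mm in diameter, 47 mm tall, standing among the dishes. Origin: centre of its underside.
- beaker: bystander: loose small glass beaker, 44 mm in diameter (50 mm over the spout), 58 mm tall, upright. Origin: centre of its underside.
Mind the look-alikes: they are no part of the job. Several things have the shape of the puck_yellow; the one meant has the colours described above.

How it is judged:
By the outcome, as a careful person would: the job done as asked, in the order asked, and still so for the second after the job is handed in, with the robot touching nothing.
It also fails if it takes over 99 s, if anything falls off the work surface, if the arm or the gripper's body presses on something with over 40 N, if the wrist force passes 120 N, or if a joint passes its speed limit or range.

## Working session

There is one attempt and no reset: what is moved stays moved. The work goes in short steps, Python scripts to look and compute and a tool call to move; the robot and the scene stay as the last step left them, time stands still between calls to the robot, and variables do not carry over. Pictures are saved under pics/ and viewed, at most 14 in all, crops included, and the job is handed in when it is done.

Besides the shell and the picture viewer there is one more tool, called in YAML: its name, and indented under it one key for each argument. servo_tool: Moves the arm, as the interface text tells. Its arguments: {"type":"object","properties":{"targets":{"type":"array","items":{"type":"array","items":{"type":"number"}}}},"required":["targets"]}

```bash
mkdir -p pics; ls; python3 - <<'E'
from station import r
import cv2,numpy as np
for n in("top","side"):
    c=r.capture(n);cv2.imwrite(f"pics/{n}0.png",c["pixels"][:,:,::-1]);np.savez(f"{n}0.npz",**c)
    print(n,c["fx"],c["cx"],c["cy"],np.round(c["world_from_camera"],3).tolist())
s=r.sense();print(s["tcp_pos"],s["ee_rot"],s["gripper_width"],s["time_s"])
E
```

```text
pics
top 564.1196293678337 323.5008366098637 238.38842804318523 [[-0.016, -0.997, 0.073, 0.488], [-1.0, 0.016, -0.005, -0.029], [0.004, -0.073, -0.997, 1.039], [0.0, 0.0, 0.0, 1.0]]
side 508.9650697859235 322.07724314869347 234.97847642534586 [[0.803, -0.271, 0.531, 0.144], [-0.595, -0.327, 0.734, -0.673], [-0.025, -0.905, -0.424, 0.444], [0.0, 0.0, 0.0, 1.0]]
[0.26980004 0.56321642 0.23853394] [[ 9.01787646e-01 -4.32178707e-01 -7.78811897e-04]
 [-4.32179400e-01 -9.01785785e-01 -1.83438138e-03]
 [ 9.04590781e-05  1.99080893e-03 -9.99998014e-01]] 0.9985001588094857 0.1
```

View pics/top0.png

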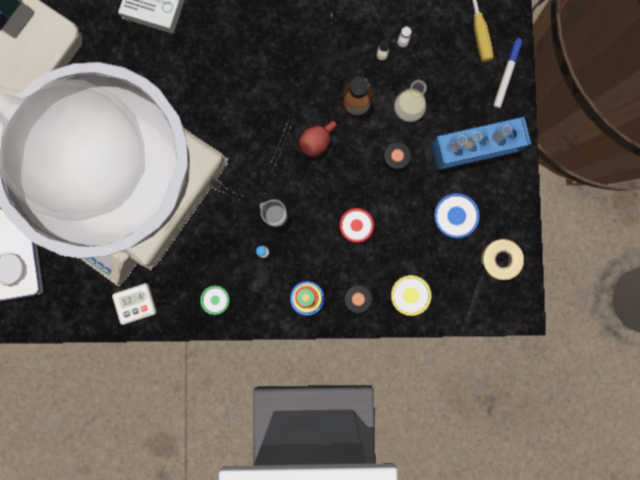

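View pics/side0.png

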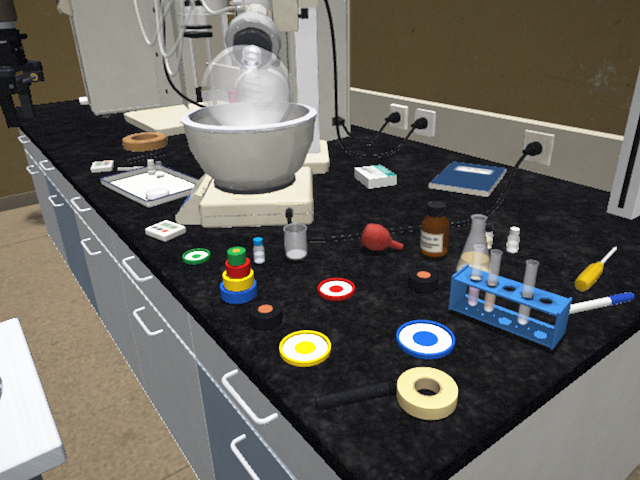

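The stack is at top pixel (307,298). The dishes are green (215,300), red (357,225), yellow (411,295) and blue (457,215). The vial is at (262,252) and the beaker at (273,212). The black pucks with copper discs at (358,299) and (397,156) are the look-alikes. In the side view the stack is at (238,275).

```bash
cat > h.py <<'E'
import numpy as np,cv2
HUE={'red':[(0,8),(172,180)],'yellow':[(22,34)],'green':[(50,85)],'blue':[(100,118)],'orange':[(5,15)]}
def mask(img,col,smin=110,vmin=60):
    h=cv2.cvtColor(img,cv2.COLOR_RGB2HSV);m=np.zeros(h.shape[:2],np.uint8)
    for a,b in HUE[col]: m|=cv2.inRange(h,(a,smin,vmin),(b,255,255))
    return m
def ray(c,p):
    T=c["world_from_camera"];d=np.array([(p[0]-c["cx"])/c["fx"],(p[1]-c["cy"])/c["fy"],1.])
    return T[:3,3],T[:3,:3]@d
def plane(c,p,z):
    o,d=ray(c,p);return o+d*(z-o[2])/d[2]
def tri(c1,p1,c2,p2):
    o1,d1=ray(c1,p1);o2,d2=ray(c2,p2)
    s=np.linalg.lstsq(np.c_[d1,-d2],o2-o1,rcond=None)[0]
    a,b=o1+s[0]*d1,o2+s[1]*d2;return (a+b)/2,np.linalg.norm(a-b)
def blobs(m,box,amin=15):
    x0,y0,x1,y1=box;w=np.zeros_like(m);w[y0:y1,x0:x1]=m[y0:y1,x0:x1]
    n,l,s,ce=cv2.connectedComponentsWithStats(w,connectivity=8)
    return [(s[i,4],s[i,:4].tolist(),ce[i].round(1),(l==i).astype(np.uint8)) for i in range(1,n) if s[i,4]>=amin]
E
python3 - <<'E'
from h import *
T,S=[dict(np.load(f"{n}0.npz")) for n in("top","side")]
B={'green':((195,280,235,320),(175,240,218,270)),'red':((335,205,380,250),(312,272,360,305)),
'yellow':((385,270,436,320),(270,322,335,370)),'blue':((430,190,484,242),(390,315,460,362))}
for k,(bt,bs) in B.items():
    P=[];R=[]
    for c,b in((T,bt),(S,bs)):
        L=sorted(blobs(mask(c["pixels"],k,90),b,8),key=lambda q:q[1][2])
        print(k,[(q[0],q[1]) for q in L]);P.append(L[0][2])
        cn=max(cv2.findContours(L[-1][3],cv2.RETR_EXTERNAL,cv2.CHAIN_APPROX_NONE)[0],key=len)[:,0]
        R.append(cv2.minEnclosingCircle(np.float32([plane(c,p,.008)[:2] for p in cn])))
    x,g=tri(T,P[0],S,P[1]);print('  spot',x.round(4),'gap',round(g,4),'top@4mm',plane(T,P[0],.004).round(4),'rim',np.round(R[0][0],4),R[0][1]*2,np.round(R[1][0],4),R[1][1]*2)
for k in('green','red','yellow','blue'):
    for c,b in((T,(285,275,332,322)),(S,(215,242,262,306))):
        print(k,[(q[0],q[1],q[2]) for q in blobs(mask(c["pixels"],k,90),b,8)])
for n,c,b in(('t',T,(275,265,345,335)),('s',S,(200,235,280,310))):
    cv2.imwrite(f"pics/st_{n}.png",cv2.resize(c["pixels"][b[1]:b[3],b[0]:b[2],::-1],None,fx=6,fy=6,interpolation=0))
E
python3 -c "
import cv2,numpy as np
a=cv2.imread('pics/st_t.png');b=cv2.imread('pics/st_s.png');h=max(a.shape[0],b.shape[0]);f=lambda i:cv2.copyMakeBorder(i,0,h-i.shape[0],0,0,0)
o=np.hstack([f(a),f(b)]);print(o.shape);cv2.imwrite('pics/st.png',cv2.resize(o,None,fx=.85,fy=.85))"
```

```text
green [(np.int32(194), [200, 285, 30, 31])]
green [(np.int32(24), [192, 254, 9, 4]), (np.int32(219), [182, 248, 29, 17])]
  spot [0.4545 0.168  0.003 ] gap 0.0011 top@4mm [0.455  0.1676 0.004 ] rim [0.4552 0.1654] 0.055275339633226395 [0.4517 0.1592] 0.06868284940719604
red [(np.int32(105), [351, 220, 12, 11]), (np.int32(323), [339, 207, 36, 36])]
red [(np.int32(71), [329, 286, 14, 6]), (np.int32(355), [317, 277, 38, 24])]
  spot [ 0.5873 -0.095   0.004 ] gap 0.0015 top@4mm [ 0.588  -0.0954  0.004 ] rim [ 0.5883 -0.0953] 0.06650501489639282 [ 0.5828 -0.099 ] 0.07539191097021103
yellow [(np.int32(159), [404, 288, 14, 15]), (np.int32(370), [391, 274, 41, 43])]
yellow [(np.int32(211), [295, 341, 21, 13]), (np.int32(628), [279, 330, 53, 37])]
  spot [ 0.4576 -0.1916  0.0039] gap 0.001 top@4mm [ 0.458  -0.1919  0.004 ] rim [ 0.4582 -0.1918] 0.07671895623207092 [ 0.4543 -0.1955] 0.08218897879123688
blue [(np.int32(253), [448, 207, 18, 18]), (np.int32(407), [434, 192, 46, 47])]
blue [(np.int32(295), [413, 331, 25, 15]), (np.int32(689), [396, 319, 60, 41])]
  spot [ 0.6024 -0.2802  0.004 ] gap 0.0013 top@4mm [ 0.6029 -0.2806  0.004 ] rim [ 0.603  -0.2801] 0.0860406830906868 [ 0.5983 -0.2833] 0.09341395646333694
green [(np.int32(24), [302, 298, 11, 7], array([308., 302.]))]
green [(np.int32(294), [227, 246, 19, 19], array([236.3, 255.6]))]
red [(np.int32(99), [296, 286, 21, 22], array([308. , 295.7]))]
red [(np.int32(331), [225, 257, 26, 21], array([238.2, 269. ]))]
yellow [(np.int32(117), [294, 285, 27, 27], array([310.7, 301.6])), (np.int32(24), [303, 295, 6, 5], array([305.3, 297. ]))]
yellow [(np.int32(8), [234, 249, 6, 3], array([237. , 249.4])), (np.int32(406), [222, 269, 32, 22], array([237.8, 281.8]))]
blue [(np.int32(284), [289, 280, 36, 36], array([306.2, 298.6]))]
blue [(np.int32(34), [253, 242, 9, 4], array([257. , 243.4])), (np.int32(501), [219, 279, 38, 25], array([237.9, 294.3]))]
(450, 900, 3)
```

View pics/st.png

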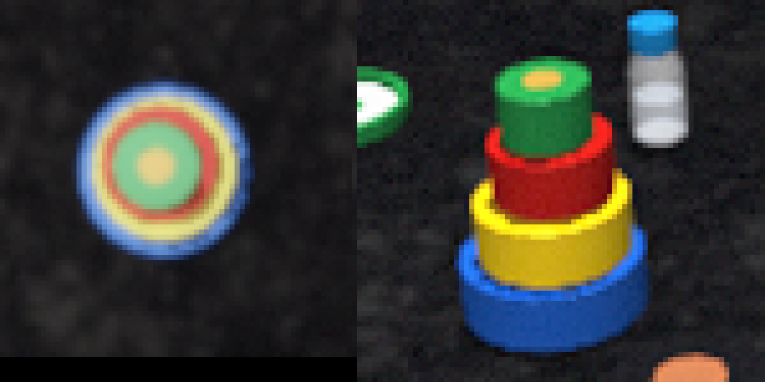

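The crop shows the stack upright. The brass disc is at about top px (305.6,297.4) and side px (236.5,250.3). The rings underneath are slightly offset from one another. Next I fit circles to the rings.

```bash
python3 - <<'E'
from h import *
T,S=[dict(np.load(f"{n}0.npz")) for n in("top","side")]
x,g=tri(T,(305.5,297.2),S,(236.5,250.2));print('brass',x.round(4),round(g,4))
bt=(285,275,332,322)
im=T["pixels"]
u=np.zeros(im.shape[:2],np.uint8)
for k,cols,z in(('green',['green'],.08),('red',['green','red'],.06),('yellow',['green','red','yellow'],.04),('blue',['green','red','yellow','blue'],.02)):
    m=u*0
    for c in cols:m|=mask(im,c,60,60)
    w=m*0;w[275:322,285:332]=m[275:322,285:332]
    cn=np.vstack(cv2.findContours(w,cv2.RETR_EXTERNAL,cv2.CHAIN_APPROX_NONE)[0])[:,0]
    c,r=cv2.minEnclosingCircle(np.float32([plane(T,p,z)[:2] for p in cn]));print(k,np.round(c,4),round(2*r,4))
# side: near-edge of the blue top vs height (front/bottom contour of each body = base z)
for k,z in(('green',.06),('red',.04),('yellow',.02),('blue',0.)):
    L=max(blobs(mask(S["pixels"],k,90),(215,246,262,306)),key=lambda q:q[0])[1]
    print(k,'side base centre col at bottom',plane(S,(L[0]+L[2]/2-.5,L[1]+L[3]-.5),z).round(4))
E
```

```text
brass [ 0.4593 -0.0021  0.0799] 0.0001
green [ 0.4595 -0.0022] 0.028
red [ 0.4598 -0.0027] 0.0376
yellow [ 0.4574 -0.0036] 0.049
blue [ 0.4565 -0.0025] 0.0642
green side base centre col at bottom [ 0.4518 -0.0104  0.06  ]
red side base centre col at bottom [ 0.449  -0.0168  0.04  ]
yellow side base centre col at bottom [ 0.4442 -0.0218  0.02  ]
blue side base centre col at bottom [ 0.4393 -0.027   0.    ]
```

servo_tool:
  targets:
    - [0.3, -1.3, 0, 0.1, 87]
    - [1, -2.6, 0, 0.2, 87]
    - [2, -4, 0, 0.3, 87]
    - [3, -5.3, 0, 0.4, 87]
    - [4, -6.6, 0, 0.447, 87]

```text
time_s: 0.52
tcp_pos: [0.3735, 0.3857, 0.2393]
ee_rot: [[1.0, 0.005, -0.0], [0.005, -1.0, -0.0], [-0.0, 0.0, -1.0]]
wrist_force: [0.9, -0.5, 0.8]
gripper_width: 1.001
gripper_force: 0.0
```

servo_tool:
  targets:
    - [0.4, -1.3, 0, 0, 87]
    - [0.9, -2.6, 0, 0, 87]
    - [1.4, -3.9, -0.5, 0, 70]
    - [1.8, -5.2, -1, 0, 60]
    - [2.3, -6.5, -1.5, 0, 60]

```text
time_s: 0.93
tcp_pos: [0.4396, 0.197, 0.1966]
ee_rot: [[1.0, 0.0, 0.0], [0.0, -1.0, 0.0], [0.0, -0.0, -1.0]]
wrist_force: [0.7, 0.4, 0.0]
gripper_width: 0.855
gripper_force: 0.0
```

servo_tool:
  targets:
    - [0, -1.3, 0, 0, 60]
    - [0, -2.6, 0, 0, 60]
    - [0, -3.9, 0, 0, 60]
    - [0, -5.2, 0, 0, 60]
    - [0, -5.8, 0, 0, 60]

```text
time_s: 1.35
tcp_pos: [0.4384, 0.0218, 0.1967]
ee_rot: [[1.0, -0.003, -0.002], [-0.003, -1.0, -0.001], [-0.002, 0.001, -1.0]]
wrist_force: [-0.4, -0.3, -0.5]
gripper_width: 0.69
gripper_force: 0.0
```

servo_tool:
  targets:
    - [0, 0, 0, 0, 60]
    - [0, 0, 0, 0, 60]
    - [0, 0, 0, 0, 60]
    - [0, 0, 0, 0, 60]
    - [0, 0, 0, 0, 60]

```text
time_s: 1.77
tcp_pos: [0.4399, 0.026, 0.197]
ee_rot: [[1.0, 0.002, -0.0], [0.002, -1.0, 0.0], [-0.0, -0.0, -1.0]]
wrist_force: [-0.3, 0.0, 0.1]
gripper_width: 0.692
gripper_force: 0.0
```

```bash
python3 - <<'E'
from station import r
from h import *
c=r.capture("wrist");cv2.imwrite("pics/w0.png",c["pixels"][:,:,::-1]);np.savez("w0.npz",**c)
print(r.sense()["tcp_pos"],np.round(c["world_from_camera"],3).tolist())
E
```

```text
[0.43990734 0.02597242 0.19697188] [[0.004, -0.969, -0.248, 0.506], [-1.0, -0.004, -0.001, 0.025], [0.0, 0.248, -0.969, 0.343], [0.0, 0.0, 0.0, 1.0]]
```

View pics/w0.png

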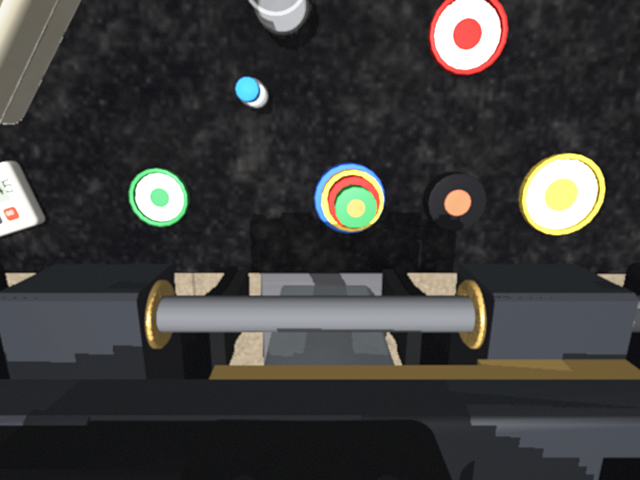

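In the wrist view the brass disc is at (356,208) and the green, red and yellow dish spots are at (160,198), (467,33) and (562,194). I check these positions against the top camera.

```bash
python3 - <<'E'
from h import *
W,T=dict(np.load("w0.npz")),dict(np.load("top0.npz"))
for n,p,z in(('brass',(356,208),.08),('dg',(159.5,198),.004),('dr',(467,33.5),.004),('dy',(562,194.5),.004)):print(n,plane(W,p,z).round(4))
print(tri(T,(305.5,297.2),W,(356,208)))
m=mask(W["pixels"],'green',90);L=max(blobs(m,(310,150,400,240)),key=lambda q:q[0]);print(L[:3])
E
```

```text
brass [ 0.4577 -0.0034  0.08  ]
dg [0.4519 0.1641 0.004 ]
dr [ 0.5868 -0.0969  0.004 ]
dy [ 0.4566 -0.1951  0.004 ]
(array([ 0.4596087 , -0.00238837,  0.09018117]), np.float64(0.0001884449486973305))
(np.int32(1099), [335, 185, 41, 43], array([354.6, 205.9]))
```

servo_tool:
  targets:
    - [0.3, -0.5, 0, 0, 56]
    - [0.62, -0.96, -0.8, 0, 56]
    - [0.62, -0.96, -1.6, 0, 56]
    - [0.62, -0.96, -2.2, 0, 56]
    - [0.62, -0.96, -2.5, 0, 56]

```text
time_s: 2.23
tcp_pos: [0.4571, -0.0037, 0.1197]
ee_rot: [[1.0, 0.0, -0.004], [0.0, -1.0, -0.001], [-0.004, 0.001, -1.0]]
wrist_force: [0.1, -0.4, 0.2]
gripper_width: 0.641
gripper_force: 0.0
```

servo_tool:
  targets:
    - [0, 0, -0.3, 0, 56]
    - [0, 0, -0.7, 0, 56]
    - [0, 0, -1.0, 0, 56]
    - [0, 0, -1.2, 0, 56]
    - [0, 0, -1.2, 0, 56]

```text
time_s: 2.65
tcp_pos: [0.4579, -0.0036, 0.0852]
ee_rot: [[1.0, 0.001, -0.002], [0.001, -1.0, -0.001], [-0.002, 0.001, -1.0]]
wrist_force: [-0.5, -1.1, -0.0]
gripper_width: 0.644
gripper_force: 0.0
```

servo_tool:
  targets:
    - [0, 0, 0, 0, 45]
    - [0, 0, 0, 0, 40]
    - [0, 0, 0, 0, 35]
    - [0, 0, 0, 0, 20]
    - [0, 0, 0, 0, 20]

```text
time_s: 3.07
tcp_pos: [0.4587, -0.0037, 0.0865]
ee_rot: [[1.0, 0.0, 0.001], [0.0, -1.0, 0.0], [0.001, -0.0, -1.0]]
wrist_force: [-0.2, 0.0, 0.0]
gripper_width: 0.346
gripper_force: 0.2
```

servo_tool:
  targets:
    - [0, 0, 0, 0, 20]
    - [0, 0, 0, 0, 20]
    - [0, 0, 0.1, 0, 20]
    - [0, 0, 0.4, 0, 20]
    - [0, 0, 0.9, 0, 20]

```text
time_s: 3.48
tcp_pos: [0.4572, -0.0041, 0.1126]
ee_rot: [[1.0, -0.0, -0.004], [-0.0, -1.0, -0.001], [-0.004, 0.001, -1.0]]
wrist_force: [0.6, 0.4, -0.2]
gripper_width: 0.335
gripper_force: 30.0
```

```bash
cat > look.py <<'E'
import sys
from station import r
from h import *
for n in sys.argv[2:]:
    c=r.capture(n);np.savez(f"{n}{sys.argv[1]}.npz",**c);cv2.imwrite(f"pics/{n}{sys.argv[1]}.png",c["pixels"][:,:,::-1])
s=r.sense();print(s["time_s"],s["tcp_pos"].round(4),s["gripper_width"]*87,s["gripper_force"],s["wrist_force"].round(1))
E
python3 look.py 1 side
```

```text
3.5333 [ 0.4598 -0.0035  0.1161] 28.843058499716975 30.000303983688354 [1.  0.  1.3]
```

View pics/side1.png

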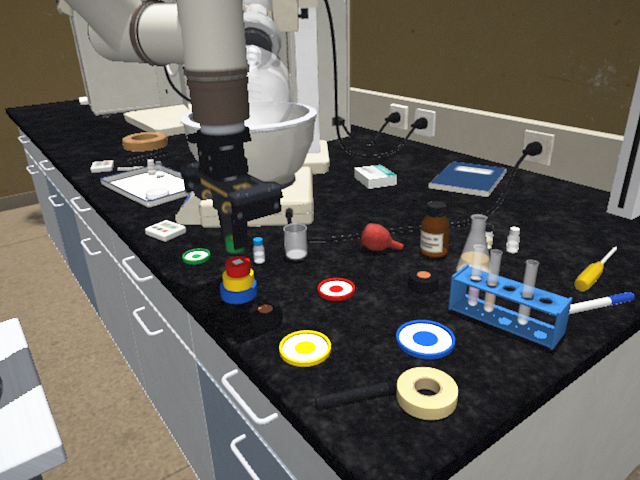

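The grip is good: the green puck hangs between the fingers at about (234,243), and red, yellow and blue are undisturbed. Next I carry it to the green dish.

servo_tool:
  targets:
    - [0, 0.8, 0.3, 0, 20]
    - [-0.05, 2.0, 0.3, 0, 20]
    - [-0.1, 3.3, 0.3, 0, 20]
    - [-0.16, 4.6, 0, 0, 20]
    - [-0.16, 5.3, -0.3, 0, 20]

```text
time_s: 3.95
tcp_pos: [0.4543, 0.1588, 0.1051]
ee_rot: [[1.0, 0.003, 0.004], [0.003, -1.0, 0.003], [0.004, -0.003, -1.0]]
wrist_force: [-0.3, 0.3, -0.7]
gripper_width: 0.332
gripper_force: 30.0
```

servo_tool:
  targets:
    - [0, 0.35, 0, 0, 20]
    - [0, 0.35, -0.3, 0, 20]
    - [0, 0.35, -0.8, 0, 20]
    - [0, 0.35, -1.2, 0, 20]
    - [0, 0.35, -1.2, 0, 20]

```text
time_s: 4.37
tcp_pos: [0.4519, 0.1635, 0.0659]
ee_rot: [[1.0, -0.002, -0.005], [-0.002, -1.0, -0.003], [-0.005, 0.003, -1.0]]
wrist_force: [-0.9, -0.1, -0.4]
gripper_width: 0.333
gripper_force: 30.0
```

servo_tool:
  targets:
    - [0, 0, 0, 0, 20]
    - [0, 0, 0, 0, 20]
    - [0, 0, 0, 0, 20]
    - [0, 0, 0, 0, 20]
    - [0, 0, 0, 0, 20]

```text
time_s: 4.78
tcp_pos: [0.4539, 0.1658, 0.0687]
ee_rot: [[1.0, -0.0, 0.001], [-0.0, -1.0, 0.001], [0.001, -0.001, -1.0]]
wrist_force: [0.1, 0.4, -0.6]
gripper_width: 0.332
gripper_force: 30.0
```

```bash
python3 look.py 2 side wrist; python3 -c "
import cv2,numpy as np
a=cv2.imread('pics/side2.png')[200:320,130:290];b=cv2.imread('pics/wrist2.png')[60:420,80:560]
cv2.imwrite('pics/v2.png',np.hstack([cv2.resize(a,(400,300)),cv2.resize(b,(400,300))]))"
```

```text
4.8833 [0.4538 0.1658 0.0684] 28.94241989895501 29.99986231327057 [ 0.1 -0.2  0.6]
```

View pics/v2.png

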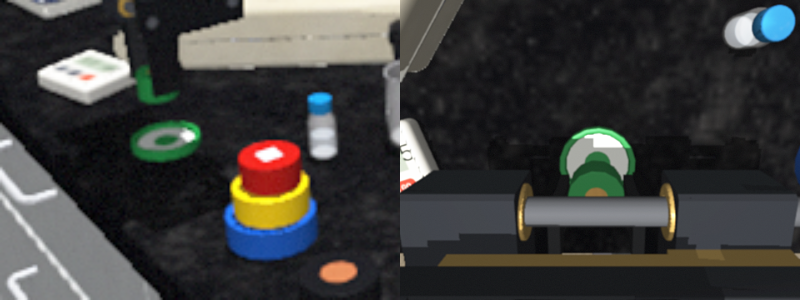

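The puck is centred over the green dish in both views. I lower it slowly.

servo_tool:
  targets:
    - [0, 0, -0.3, 0, 20]
    - [0, 0, -0.6, 0, 20]
    - [0, 0, -0.85, 0, 20]
    - [0, 0, -1.05, 0, 20]
    - [0, 0, -1.15, 0, 20]

```text
time_s: 5.3
tcp_pos: [0.4529, 0.1652, 0.032]
ee_rot: [[1.0, 0.0, -0.002], [0.0, -1.0, -0.002], [-0.002, 0.002, -1.0]]
wrist_force: [-0.2, -0.8, -0.5]
gripper_width: 0.333
gripper_force: 30.0
```

servo_tool:
  targets:
    - [0, 0, 0, 0, 20]
    - [0, 0, -0.03, 0, 20]
    - [0, 0, -0.06, 0, 20]
    - [0, 0, -0.09, 0, 20]
    - [0, 0, -0.09, 0, 20]

```text
time_s: 5.72
tcp_pos: [0.4537, 0.1658, 0.031]
ee_rot: [[1.0, 0.0, 0.0], [0.0, -1.0, 0.0], [0.0, -0.0, -1.0]]
wrist_force: [-0.3, 0.2, -0.9]
gripper_width: 0.332
gripper_force: 30.0
```

servo_tool:
  targets:
    - [0, 0, 0, 0, 20]
    - [0, 0, 0, 0, 20]
    - [0, 0, 0, 0, 20]
    - [0, 0, 0, 0, 20]
    - [0, 0, 0, 0, 20]

```text
time_s: 6.13
tcp_pos: [0.4536, 0.1658, 0.0309]
ee_rot: [[1.0, 0.0, 0.0], [0.0, -1.0, 0.0], [0.0, -0.0, -1.0]]
wrist_force: [-0.7, 0.2, -0.7]
gripper_width: 0.33
gripper_force: 30.0
```

Not touching yet; I continue down in sub-millimetre steps, watching the force.

servo_tool:
  targets:
    - [0, 0, -0.01, 0, 20]
    - [0, 0, -0.02, 0, 20]
    - [0, 0, -0.03, 0, 20]
    - [0, 0, -0.03, 0, 20]
    - [0, 0, -0.03, 0, 20]

```text
time_s: 6.55
tcp_pos: [0.4536, 0.1658, 0.0304]
ee_rot: [[1.0, 0.0, 0.0], [0.0, -1.0, 0.0], [0.0, -0.0, -1.0]]
wrist_force: [-2.0, -1.1, 5.8]
gripper_width: 0.332
gripper_force: 30.0
```

servo_tool:
  targets:
    - [0, 0, -0.01, 0, 20]
    - [0, 0, -0.02, 0, 20]
    - [0, 0, -0.02, 0, 20]
    - [0, 0, -0.02, 0, 20]
    - [0, 0, -0.02, 0, 20]

```text
time_s: 6.97
tcp_pos: [0.4536, 0.1658, 0.0304]
ee_rot: [[1.0, 0.001, 0.0], [0.001, -1.0, -0.0], [0.0, 0.0, -1.0]]
wrist_force: [-2.7, -0.2, 10.8]
gripper_width: 0.331
gripper_force: 30.0
```

Contact at z = 0.0304, 11 N. I open and lift.

servo_tool:
  targets:
    - [0, 0, 0.01, 0, 30]
    - [0, 0, 0.02, 0, 34]
    - [0, 0, 0.02, 0, 40]
    - [0, 0, 0.02, 0, 46]
    - [0, 0, 0.02, 0, 52]

```text
time_s: 7.38
tcp_pos: [0.4535, 0.1657, 0.0297]
ee_rot: [[1.0, 0.0, -0.0], [0.0, -1.0, -0.0], [-0.0, 0.0, -1.0]]
wrist_force: [0.2, 0.3, -0.2]
gripper_width: 0.522
gripper_force: 0.0
```

servo_tool:
  targets:
    - [0, 0, 0, 0, 52]
    - [0, 0, 0.3, 0, 52]
    - [0, 0, 1.0, 0, 60]
    - [0, 0, 2.0, 0, 66]
    - [0, -0.8, 2.8, 0, 66]

```text
time_s: 7.8
tcp_pos: [0.4552, 0.1441, 0.1162]
ee_rot: [[1.0, 0.005, 0.003], [0.005, -1.0, 0.001], [0.003, -0.001, -1.0]]
wrist_force: [0.6, 0.7, -0.1]
gripper_width: 0.72
gripper_force: 0.0
```

servo_tool:
  targets:
    - [0, -1.3, 0.3, 0, 66]
    - [0, -2.6, 0.3, 0, 66]
    - [0, -3.9, 0.3, 0, 66]
    - [-0.3, -4.3, 0.3, 0, 66]
    - [-0.8, -4.3, 0.3, 0, 66]

```text
time_s: 8.22
tcp_pos: [0.4297, 0.0105, 0.1234]
ee_rot: [[1.0, -0.005, 0.001], [-0.005, -1.0, 0.0], [0.001, -0.0, -1.0]]
wrist_force: [0.6, 0.5, 0.2]
gripper_width: 0.757
gripper_force: 0.0
```

servo_tool:
  targets:
    - [0, 0, 0, 0, 66]
    - [0, 0, 0, 0, 66]
    - [0, 0, 0, 0, 66]
    - [0, 0, 0, 0, 66]
    - [0, 0, 0, 0, 66]

```text
time_s: 8.63
tcp_pos: [0.4302, 0.0134, 0.123]
ee_rot: [[1.0, 0.001, 0.0], [0.001, -1.0, 0.0], [0.0, -0.0, -1.0]]
wrist_force: [-0.1, 0.0, 0.4]
gripper_width: 0.758
gripper_force: 0.0
```

```bash
python3 look.py 3 wrist side
```

```text
8.7333 [0.4299 0.0132 0.1229] 65.97357584534952 0.0 [-0.  -0.2 -0.1]
```

View pics/wrist3.png

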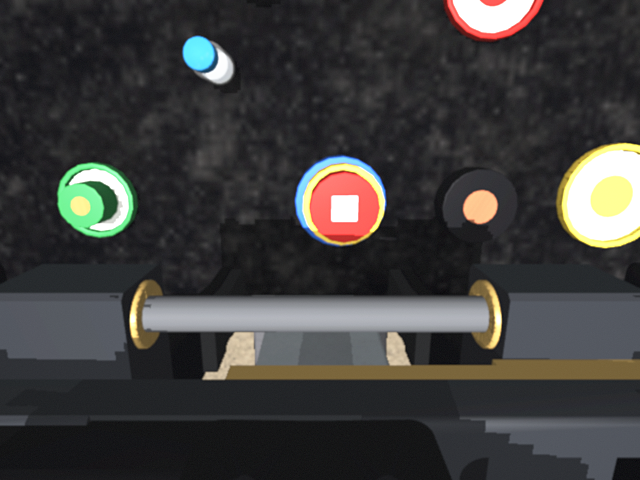

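Red's aluminium square is at (344,208). The green puck's brass disc is at (80,205), inside its dish centred at (96,200).

```bash
python3 - <<'E'
from h import *
W,S=dict(np.load("wrist3.npz")),dict(np.load("side3.npz"))
print('square',plane(W,(344,208),.06).round(4),'greenpuck',plane(W,(80,205),.024).round(4))
m=mask(W["pixels"],'red',90);cn=max(cv2.findContours(m[150:250,290:400],cv2.RETR_EXTERNAL,cv2.CHAIN_APPROX_NONE)[0],key=len)[:,0]+[290,150]
c,r=cv2.minEnclosingCircle(np.float32([plane(W,p,.06)[:2] for p in cn]));print('red',c,2*r)
h=cv2.inRange(cv2.cvtColor(S["pixels"],cv2.COLOR_RGB2HSV),(0,0,170),(180,60,255))
for q in blobs(h,(225,253,255,275),6):print(q[:3]);print(tri(W,(344,208),S,q[2]))
for b in blobs(mask(S["pixels"],'green',90),(175,225,220,275)):print(b[:3])
b=blobs(mask(S["pixels"],'yellow',60),(180,235,215,262),3);print([q[:3] for q in b])
E
```

```text
square [ 0.458  -0.0035  0.06  ] greenpuck [0.4527 0.165  0.024 ]
red (0.4587615430355072, -0.003646961646154523) 0.04003898799419403
(np.int32(41), [232, 259, 11, 6], array([237.2, 261.3]))
(array([ 0.45795913, -0.00337135,  0.06078766]), np.float64(0.00030923847264648807))
(np.int32(397), [182, 243, 29, 22], array([195.3, 254.4]))
[(np.int32(10), [192, 245, 6, 3], array([194.4, 246.2]))]
```

servo_tool:
  targets:
    - [0.5, -0.3, 0, 0, 62]
    - [0.94, -0.56, -0.2, 0, 62]
    - [0.94, -0.56, -0.5, 0, 62]
    - [0.94, -0.56, -0.8, 0, 62]
    - [0.94, -0.56, -1.1, 0, 62]

```text
time_s: 9.15
tcp_pos: [0.4568, -0.0041, 0.0887]
ee_rot: [[1.0, -0.0, -0.002], [-0.0, -1.0, -0.0], [-0.002, 0.0, -1.0]]
wrist_force: [0.4, -0.1, 0.4]
gripper_width: 0.71
gripper_force: 0.0
```

servo_tool:
  targets:
    - [0, 0, -0.3, 0, 62]
    - [0, 0, -0.55, 0, 62]
    - [0, 0, -0.79, 0, 62]
    - [0, 0, -0.79, 0, 62]
    - [0, 0, -0.79, 0, 62]

```text
time_s: 9.57
tcp_pos: [0.4575, -0.004, 0.0659]
ee_rot: [[1.0, 0.001, -0.001], [0.001, -1.0, -0.0], [-0.001, 0.0, -1.0]]
wrist_force: [0.9, -0.2, 0.4]
gripper_width: 0.709
gripper_force: 0.0
```

servo_tool:
  targets:
    - [0, 0, 0, 0, 55]
    - [0, 0, 0, 0, 50]
    - [0, 0, 0, 0, 46]
    - [0, 0, 0, 0, 42]
    - [0, 0, 0, 0, 30]

```text
time_s: 9.98
tcp_pos: [0.4579, -0.004, 0.0665]
ee_rot: [[1.0, 0.0, 0.001], [0.0, -1.0, 0.0], [0.001, -0.0, -1.0]]
wrist_force: [0.4, -0.1, -0.1]
gripper_width: 0.477
gripper_force: 0.2
```

servo_tool:
  targets:
    - [0, 0, 0, 0, 30]
    - [0, 0, 0, 0, 30]
    - [0, 0, 0, 0, 30]
    - [0, 0, 0, 0, 30]
    - [0, 0, 0, 0, 30]

```text
time_s: 10.4
tcp_pos: [0.458, -0.004, 0.0665]
ee_rot: [[1.0, 0.0, 0.0], [0.0, -1.0, 0.0], [0.0, -0.0, -1.0]]
wrist_force: [-0.4, 0.6, 2.7]
gripper_width: 0.452
gripper_force: 30.0
```

servo_tool:
  targets:
    - [0, 0, 0.2, 0, 30]
    - [0, 0, 0.7, 0, 30]
    - [0, 0, 1.3, 0, 30]
    - [0.4, -0.3, 1.8, 0, 30]
    - [1.1, -0.8, 1.8, 0, 30]

```text
time_s: 10.82
tcp_pos: [0.4914, -0.0274, 0.1235]
ee_rot: [[1.0, 0.003, 0.005], [0.003, -1.0, 0.001], [0.005, -0.001, -1.0]]
wrist_force: [0.9, 0.9, -0.4]
gripper_width: 0.451
gripper_force: 30.0
```

servo_tool:
  targets:
    - [0.9, -0.6, 0, 0, 30]
    - [1.8, -1.3, 0, 0, 30]
    - [2.7, -1.9, -0.2, 0, 30]
    - [3.2, -2.27, -0.5, 0, 30]
    - [3.2, -2.27, -0.8, 0, 30]

```text
time_s: 11.23
tcp_pos: [0.5898, -0.0982, 0.0957]
ee_rot: [[1.0, -0.002, 0.002], [-0.002, -1.0, -0.0], [0.002, 0.0, -1.0]]
wrist_force: [0.4, -0.4, -1.1]
gripper_width: 0.45
gripper_force: 30.0
```

servo_tool:
  targets:
    - [0, 0, 0, 0, 30]
    - [0, 0, 0, 0, 30]
    - [0, 0, 0, 0, 30]
    - [0, 0, 0, 0, 30]
    - [0, 0, 0, 0, 30]

```text
time_s: 11.65
tcp_pos: [0.5867, -0.0955, 0.0972]
ee_rot: [[1.0, 0.001, 0.001], [0.001, -1.0, 0.0], [0.001, -0.0, -1.0]]
wrist_force: [-0.8, 0.6, -0.1]
gripper_width: 0.449
gripper_force: 30.0
```

```bash
python3 look.py 4 side wrist; python3 -c "
import cv2,numpy as np
a=cv2.imread('pics/side4.png')[180:330,200:400];b=cv2.imread('pics/wrist4.png')[60:420,80:560]
cv2.imwrite('pics/v4.png',np.hstack([cv2.resize(a,(400,300)),cv2.resize(b,(400,300))]))"
```

```text
11.75 [ 0.5868 -0.0957  0.097 ] 38.92307233169797 29.9998077750206 [-0.2  0.1 -0.6]
```

View pics/v4.png

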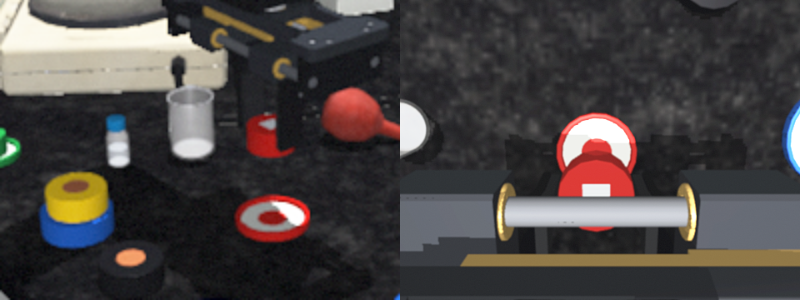

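The red puck is centred over its dish. I lower it.

servo_tool:
  targets:
    - [0, 0, -0.4, 0, 30]
    - [0, 0, -0.9, 0, 30]
    - [0, 0, -1.4, 0, 30]
    - [0, 0, -1.8, 0, 30]
    - [0, 0, -2.08, 0, 30]

```text
time_s: 12.17
tcp_pos: [0.5862, -0.096, 0.0329]
ee_rot: [[1.0, 0.0, -0.001], [0.0, -1.0, 0.0], [-0.001, -0.0, -1.0]]
wrist_force: [-0.0, -0.7, -0.7]
gripper_width: 0.447
gripper_force: 30.0
```

servo_tool:
  targets:
    - [0, 0, -0.02, 0, 30]
    - [0, 0, -0.05, 0, 30]
    - [0, 0, -0.08, 0, 30]
    - [0, 0, -0.1, 0, 30]
    - [0, 0, -0.1, 0, 30]

```text
time_s: 12.58
tcp_pos: [0.5872, -0.0961, 0.0315]
ee_rot: [[1.0, 0.0, 0.001], [0.0, -1.0, 0.0], [0.001, -0.0, -1.0]]
wrist_force: [-1.0, -0.2, -0.5]
gripper_width: 0.448
gripper_force: 30.0
```

servo_tool:
  targets:
    - [0, 0, -0.01, 0, 30]
    - [0, 0, -0.02, 0, 30]
    - [0, 0, -0.03, 0, 30]
    - [0, 0, -0.03, 0, 30]
    - [0, 0, -0.03, 0, 30]

```text
time_s: 13.0
tcp_pos: [0.587, -0.0962, 0.0305]
ee_rot: [[1.0, 0.0, 0.001], [0.0, -1.0, -0.0], [0.001, 0.0, -1.0]]
wrist_force: [-1.3, 1.1, 3.6]
gripper_width: 0.444
gripper_force: 30.0
```

servo_tool:
  targets:
    - [0, 0, -0.01, 0, 30]
    - [0, 0, -0.01, 0, 40]
    - [0, 0, 0, 0, 44]
    - [0, 0, 0, 0, 50]
    - [0, 0, 0, 0, 58]

```text
time_s: 13.42
tcp_pos: [0.5867, -0.0962, 0.0296]
ee_rot: [[1.0, 0.0, -0.0], [0.0, -1.0, 0.0], [-0.0, -0.0, -1.0]]
wrist_force: [0.2, 0.1, -0.1]
gripper_width: 0.576
gripper_force: 0.0
```

servo_tool:
  targets:
    - [0, 0, 0, 0, 60]
    - [0, 0, 0.3, 0, 60]
    - [0, 0, 1.0, 0, 64]
    - [0, 0, 2.0, 0, 74]
    - [-0.6, 0.4, 2.9, 0, 76]

```text
time_s: 13.83
tcp_pos: [0.5713, -0.0852, 0.1184]
ee_rot: [[1.0, -0.001, 0.003], [-0.001, -1.0, -0.001], [0.003, 0.001, -1.0]]
wrist_force: [1.0, 0.5, 2.1]
gripper_width: 0.804
gripper_force: 0.0
```

servo_tool:
  targets:
    - [-1, 0.7, 0, 0, 76]
    - [-2, 1.4, 0, 0, 76]
    - [-3, 2.1, 0, 0, 76]
    - [-4, 2.8, 0, 0, 76]
    - [-4.7, 3.2, 0, 0, 76]

```text
time_s: 14.25
tcp_pos: [0.4253, 0.0126, 0.1174]
ee_rot: [[1.0, 0.001, -0.0], [0.001, -1.0, 0.0], [-0.0, -0.0, -1.0]]
wrist_force: [0.2, 0.4, 0.2]
gripper_width: 0.87
gripper_force: 0.0
```

servo_tool:
  targets:
    - [0, 0, 0, 0, 76]
    - [0, 0, 0, 0, 76]
    - [0, 0, 0, 0, 76]
    - [0, 0, 0, 0, 76]
    - [0, 0, 0, 0, 76]

```text
time_s: 14.67
tcp_pos: [0.4286, 0.0116, 0.117]
ee_rot: [[1.0, -0.001, 0.0], [-0.001, -1.0, 0.0], [0.0, -0.0, -1.0]]
wrist_force: [-0.3, 0.0, -0.2]
gripper_width: 0.876
gripper_force: 0.0
```

```bash
python3 look.py 5 wrist side
```

```text
14.7667 [0.4283 0.0115 0.1168] 76.2735920434934 0.0 [-0.3 -0.8 -0.2]
```

View pics/wrist5.png

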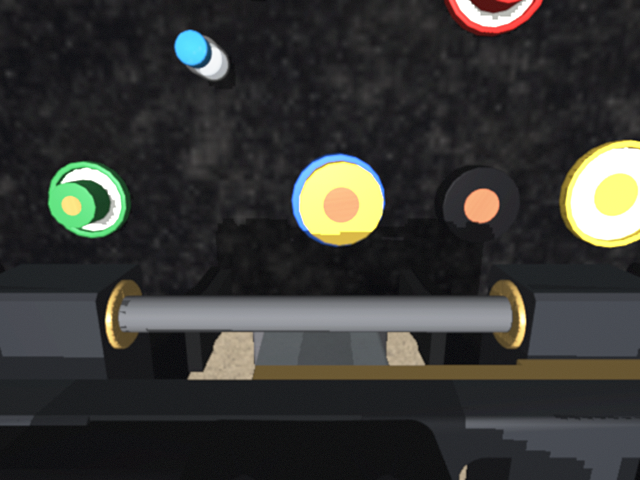

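Yellow's copper disc is at (341,204), the yellow dish spot at (616,194), and the blue puck shows as a ring below.

```bash
python3 - <<'E'
from h import *
W,S=dict(np.load("wrist5.npz")),dict(np.load("side5.npz"))
print('copper',plane(W,(341,204),.04).round(4),'ydish',plane(W,(616,194),.004).round(4))
for k,z,cols in(('yellow',.04,('yellow','orange')),('blue',.02,('yellow','orange','blue'))):
    m=sum(mask(W["pixels"],c,90) for c in cols).clip(0,255).astype(np.uint8)
    cn=max(cv2.findContours(m[140:262,270:410],cv2.RETR_EXTERNAL,cv2.CHAIN_APPROX_NONE)[0],key=len)[:,0]+[270,140]
    c,r=cv2.minEnclosingCircle(np.float32([plane(W,p,z)[:2] for p in cn]));print(k,c,2*r)
for q in blobs(mask(S["pixels"],'orange',60),(222,262,256,290),6):print(q[:3],tri(W,(341,204),S,q[2]))
for n,b in(('puck',(312,255,360,305)),):print([q[:3] for q in blobs(mask(S["pixels"],'red',90),b)])
E
```

```text
copper [ 0.4561 -0.0046  0.04  ] ydish [ 0.457  -0.1942  0.004 ]
yellow (0.45596781373023987, -0.004660255275666714) 0.05091073364019394
blue (0.45475268363952637, -0.0038984217680990696) 0.061683621257543564
(np.int32(50), [232, 271, 12, 5], array([237.4, 272.9])) (array([ 0.45588324, -0.00439934,  0.04057236]), np.float64(0.0007915562579575004))
[(np.int32(728), [317, 272, 38, 29], array([335.9, 287.1]))]
```

servo_tool:
  targets:
    - [0.5, -0.3, 0, 0, 72]
    - [0.93, -0.53, -0.3, 0, 72]
    - [0.93, -0.53, -0.8, 0, 72]
    - [0.93, -0.53, -1.2, 0, 72]
    - [0.93, -0.53, -1.6, 0, 72]

```text
time_s: 15.18
tcp_pos: [0.456, -0.0046, 0.068]
ee_rot: [[1.0, -0.001, -0.001], [-0.001, -1.0, -0.0], [-0.001, 0.0, -1.0]]
wrist_force: [-0.4, 0.5, 0.3]
gripper_width: 0.829
gripper_force: 0.0
```

servo_tool:
  targets:
    - [0, 0, -0.3, 0, 72]
    - [0, 0, -0.55, 0, 72]
    - [0, 0, -0.75, 0, 72]
    - [0, 0, -0.75, 0, 72]
    - [0, 0, -0.75, 0, 66]

```text
time_s: 15.6
tcp_pos: [0.4558, -0.0041, 0.0464]
ee_rot: [[1.0, 0.0, -0.0], [0.0, -1.0, -0.0], [-0.0, 0.0, -1.0]]
wrist_force: [0.3, 1.0, 0.2]
gripper_width: 0.803
gripper_force: 0.0
```

servo_tool:
  targets:
    - [0, 0, 0, 0, 62]
    - [0, 0, 0, 0, 58]
    - [0, 0, 0, 0, 55]
    - [0, 0, 0, 0, 52]
    - [0, 0, 0, 0, 40]

```text
time_s: 16.02
tcp_pos: [0.4558, -0.004, 0.0467]
ee_rot: [[1.0, 0.0, 0.001], [0.0, -1.0, 0.0], [0.001, -0.0, -1.0]]
wrist_force: [0.6, -0.0, 0.4]
gripper_width: 0.583
gripper_force: 0.0
```

servo_tool:
  targets:
    - [0, 0, 0, 0, 40]
    - [0, 0, 0, 0, 40]
    - [0, 0, 0, 0, 40]
    - [0, 0, 0, 0, 40]
    - [0, 0, 0, 0, 40]

```text
time_s: 16.43
tcp_pos: [0.4558, -0.004, 0.0467]
ee_rot: [[1.0, 0.0, 0.0], [0.0, -1.0, 0.0], [0.0, -0.0, -1.0]]
wrist_force: [-0.9, 0.4, 3.8]
gripper_width: 0.563
gripper_force: 30.0
```

servo_tool:
  targets:
    - [0, 0, 0.2, 0, 40]
    - [0, 0, 0.7, 0, 40]
    - [0, 0, 1.3, 0, 40]
    - [0, 0, 1.9, 0, 40]
    - [0, -0.6, 2.2, 0, 40]

```text
time_s: 16.85
tcp_pos: [0.4571, -0.0207, 0.1146]
ee_rot: [[1.0, 0.003, 0.004], [0.003, -1.0, 0.001], [0.004, -0.001, -1.0]]
wrist_force: [0.3, -0.5, -0.6]
gripper_width: 0.561
gripper_force: 30.0
```

servo_tool:
  targets:
    - [0, -1.0, 0, 0, 40]
    - [0, -2.2, 0, 0, 40]
    - [0, -3.4, 0, 0, 40]
    - [0.05, -4.6, 0, 0, 40]
    - [0.05, -5.7, 0, 0, 40]

```text
time_s: 17.27
tcp_pos: [0.4568, -0.1948, 0.1125]
ee_rot: [[1.0, 0.0, -0.0], [0.0, -1.0, 0.0], [-0.0, -0.0, -1.0]]
wrist_force: [1.4, 0.5, 0.3]
gripper_width: 0.56
gripper_force: 30.0
```

servo_tool:
  targets:
    - [0, 0, 0, 0, 40]
    - [0, 0, -0.2, 0, 40]
    - [0, 0, -0.5, 0, 40]
    - [0, 0, -0.7, 0, 40]
    - [0, 0, -0.7, 0, 40]

```text
time_s: 17.68
tcp_pos: [0.4557, -0.1918, 0.0895]
ee_rot: [[1.0, 0.002, -0.004], [0.002, -1.0, 0.001], [-0.004, -0.001, -1.0]]
wrist_force: [0.1, -0.1, -1.4]
gripper_width: 0.563
gripper_force: 30.0
```

servo_tool:
  targets:
    - [0, 0, 0, 0, 40]
    - [0, 0, 0, 0, 40]
    - [0, 0, 0, 0, 40]
    - [0, 0, 0, 0, 40]
    - [0, 0, 0, 0, 40]

```text
time_s: 18.1
tcp_pos: [0.4574, -0.1929, 0.0917]
ee_rot: [[1.0, 0.001, 0.001], [0.001, -1.0, -0.0], [0.001, 0.0, -1.0]]
wrist_force: [-0.3, 0.4, -1.3]
gripper_width: 0.562
gripper_force: 30.0
```

```bash
python3 look.py 6 side wrist; python3 -c "
import cv2,numpy as np
a=cv2.imread('pics/side6.png')[230:380,200:400];b=cv2.imread('pics/wrist6.png')[60:420,80:560]
cv2.imwrite('pics/v6.png',np.hstack([cv2.resize(a,(400,300)),cv2.resize(b,(400,300))]))"
```

```text
18.2 [ 0.4573 -0.193   0.0917] 48.92376346744619 29.999716579914093 [-0.2  0.  -1.2]
```

View pics/v6.png

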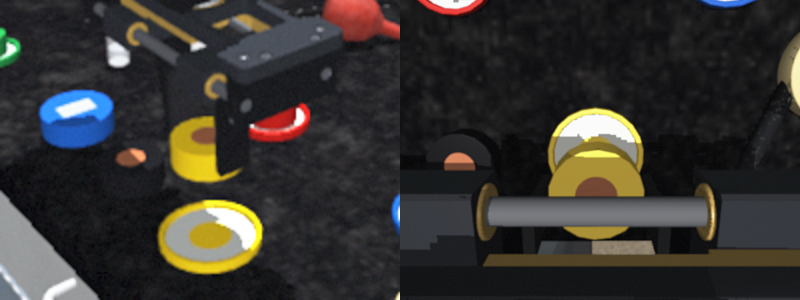

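The yellow puck is centred over its dish and blue sits alone on the bench. I lower it.

servo_tool:
  targets:
    - [0, 0, -0.4, 0, 40]
    - [0, 0, -0.9, 0, 40]
    - [0, 0, -1.3, 0, 40]
    - [0, 0, -1.7, 0, 40]
    - [0, 0, -1.92, 0, 40]

```text
time_s: 18.62
tcp_pos: [0.4565, -0.193, 0.0327]
ee_rot: [[1.0, -0.0, -0.002], [-0.0, -1.0, 0.0], [-0.002, -0.0, -1.0]]
wrist_force: [-0.5, 0.1, 0.1]
gripper_width: 0.563
gripper_force: 30.0
```

servo_tool:
  targets:
    - [0, 0, -0.02, 0, 40]
    - [0, 0, -0.04, 0, 40]
    - [0, 0, -0.06, 0, 40]
    - [0, 0, -0.08, 0, 40]
    - [0, 0, -0.08, 0, 40]

```text
time_s: 19.03
tcp_pos: [0.4575, -0.1931, 0.032]
ee_rot: [[1.0, 0.0, 0.001], [0.0, -1.0, -0.0], [0.001, 0.0, -1.0]]
wrist_force: [0.1, -0.5, -0.1]
gripper_width: 0.562
gripper_force: 30.0
```

servo_tool:
  targets:
    - [0, 0, -0.01, 0, 40]
    - [0, 0, -0.02, 0, 40]
    - [0, 0, -0.03, 0, 40]
    - [0, 0, -0.03, 0, 40]
    - [0, 0, -0.03, 0, 40]

```text
time_s: 19.45
tcp_pos: [0.4573, -0.1931, 0.0307]
ee_rot: [[1.0, 0.0, 0.0], [0.0, -1.0, -0.0], [0.0, 0.0, -1.0]]
wrist_force: [-0.4, -0.2, 0.6]
gripper_width: 0.562
gripper_force: 30.0
```

servo_tool:
  targets:
    - [0, 0, -0.01, 0, 40]
    - [0, 0, -0.02, 0, 40]
    - [0, 0, -0.02, 0, 40]
    - [0, 0, -0.02, 0, 40]
    - [0, 0, -0.02, 0, 40]

```text
time_s: 19.87
tcp_pos: [0.4573, -0.1931, 0.0307]
ee_rot: [[1.0, 0.0, 0.0], [0.0, -1.0, -0.0], [0.0, 0.0, -1.0]]
wrist_force: [-1.9, 1.5, 5.6]
gripper_width: 0.565
gripper_force: 30.0
```

servo_tool:
  targets:
    - [0, 0, 0, 0, 48]
    - [0, 0, 0, 0, 54]
    - [0, 0, 0, 0, 58]
    - [0, 0, 0, 0, 62]
    - [0, 0, 0, 0, 66]

```text
time_s: 20.28
tcp_pos: [0.4571, -0.193, 0.0298]
ee_rot: [[1.0, 0.0, -0.0], [0.0, -1.0, 0.0], [-0.0, -0.0, -1.0]]
wrist_force: [-0.1, -0.7, 0.3]
gripper_width: 0.71
gripper_force: 0.0
```

servo_tool:
  targets:
    - [0, 0, 0, 0, 67]
    - [0, 0, 0.3, 0, 67]
    - [0, 0, 1.0, 0, 72]
    - [0, 0, 2.0, 0, 80]
    - [0, 0.6, 2.8, 0, 84]

```text
time_s: 20.7
tcp_pos: [0.4576, -0.1764, 0.1158]
ee_rot: [[1.0, -0.002, 0.001], [-0.002, -1.0, -0.001], [0.001, 0.001, -1.0]]
wrist_force: [1.3, 0.6, 0.2]
gripper_width: 0.895
gripper_force: 0.0
```

servo_tool:
  targets:
    - [-0.2, 1.3, 0, 0, 84]
    - [-0.4, 2.6, 0, 0, 84]
    - [-0.6, 3.9, 0, 0, 84]
    - [-0.8, 5.2, 0, 0, 84]
    - [-0.97, 6.2, 0, 0, 84]

```text
time_s: 21.12
tcp_pos: [0.4276, 0.0131, 0.1149]
ee_rot: [[1.0, 0.001, 0.002], [0.001, -1.0, 0.001], [0.002, -0.001, -1.0]]
wrist_force: [0.8, -0.1, 0.0]
gripper_width: 0.961
gripper_force: 0.0
```

servo_tool:
  targets:
    - [0, 0, 0, 0, 84]
    - [0, 0, 0, 0, 84]
    - [0, 0, 0, 0, 84]
    - [0, 0, 0, 0, 84]
    - [0, 0, 0, 0, 84]

```text
time_s: 21.53
tcp_pos: [0.4281, 0.01, 0.114]
ee_rot: [[1.0, -0.002, -0.0], [-0.002, -1.0, -0.0], [-0.0, 0.0, -1.0]]
wrist_force: [0.1, -0.1, -0.1]
gripper_width: 0.967
gripper_force: 0.0
```

```bash
python3 look.py 7 wrist side
```

```text
21.6333 [0.4281 0.01   0.1139] 83.9713653807828 0.0 [-0.7  0.1  0.3]
```

View pics/wrist7.png

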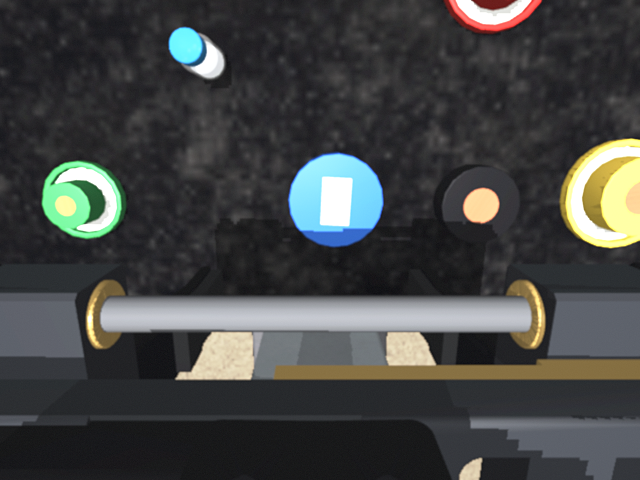

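The blue puck is alone, with its steel rectangle at (336,201). The yellow puck is in its dish at the right (copper disc at about (638,201)).

```bash
python3 - <<'E'
from h import *
W,S=dict(np.load("wrist7.npz")),dict(np.load("side7.npz"))
h=cv2.inRange(cv2.cvtColor(S["pixels"],cv2.COLOR_RGB2HSV),(0,0,140),(180,70,255))
print('steel',plane(W,(336,201),.02).round(4))
for q in blobs(h,(222,276,256,296),6):print(q[:3],tri(W,(336,201),S,q[2]))
m=mask(W["pixels"],'blue',90)|mask(W["pixels"],'blue',90)
cn=max(cv2.findContours(m[140:262,270:410],cv2.RETR_EXTERNAL,cv2.CHAIN_APPROX_NONE)[0],key=len)[:,0]+[270,140]
c,r=cv2.minEnclosingCircle(np.float32([plane(W,p,.02)[:2] for p in cn]));print('blue',c,2*r)
print('black',plane(W,(481,205),.02).round(4))
E
```

```text
steel [ 0.4545 -0.0043  0.02  ]
(np.int32(98), [229, 279, 19, 10], array([237.6, 283.6])) (array([ 0.45433442, -0.00402651,  0.02087264]), np.float64(0.0007851679938568681))
blue (0.4547249972820282, -0.003914883825927973) 0.061791449785232544
black [ 0.452  -0.0964  0.02  ]
```

servo_tool:
  targets:
    - [0.5, -0.3, 0, 0, 82]
    - [0.89, -0.47, -0.4, 0, 82]
    - [0.89, -0.47, -1.0, 0, 82]
    - [0.89, -0.47, -1.6, 0, 82]
    - [0.89, -0.47, -2.1, 0, 82]

```text
time_s: 22.05
tcp_pos: [0.4547, -0.0041, 0.0498]
ee_rot: [[1.0, -0.002, -0.001], [-0.002, -1.0, -0.0], [-0.001, 0.0, -1.0]]
wrist_force: [-1.1, 0.4, 0.2]
gripper_width: 0.94
gripper_force: 0.0
```

servo_tool:
  targets:
    - [0, 0, -0.3, 0, 82]
    - [0, 0, -0.6, 0, 82]
    - [0, 0, -0.81, 0, 82]
    - [0, 0, -0.81, 0, 82]
    - [0, 0, -0.81, 0, 76]

```text
time_s: 22.47
tcp_pos: [0.455, -0.0032, 0.0267]
ee_rot: [[1.0, 0.0, 0.0], [0.0, -1.0, -0.0], [0.0, 0.0, -1.0]]
wrist_force: [1.0, -0.9, 0.2]
gripper_width: 0.915
gripper_force: 0.0
```

servo_tool:
  targets:
    - [0, 0, 0, 0, 72]
    - [0, 0, 0, 0, 68]
    - [0, 0, 0, 0, 65]
    - [0, 0, 0, 0, 62]
    - [0, 0, 0, 0, 50]

```text
time_s: 22.88
tcp_pos: [0.4549, -0.0031, 0.027]
ee_rot: [[1.0, 0.0, 0.001], [0.0, -1.0, 0.0], [0.001, -0.0, -1.0]]
wrist_force: [0.1, 0.2, 0.0]
gripper_width: 0.702
gripper_force: 0.0
```

servo_tool:
  targets:
    - [0, 0, 0, 0, 50]
    - [0, 0, 0, 0, 50]
    - [0, 0, 0, 0, 50]
    - [0, 0, 0, 0, 50]
    - [0, 0, 0, 0, 50]

```text
time_s: 23.3
tcp_pos: [0.455, -0.003, 0.0269]
ee_rot: [[1.0, 0.0, 0.0], [0.0, -1.0, 0.0], [0.0, -0.0, -1.0]]
wrist_force: [-0.5, 1.0, 3.7]
gripper_width: 0.684
gripper_force: 30.0
```

servo_tool:
  targets:
    - [0, 0, 0.2, 0, 50]
    - [0, 0, 0.7, 0, 50]
    - [0, 0, 1.4, 0, 50]
    - [0, -0.3, 2.1, 0, 50]
    - [0.4, -1.0, 2.6, 0, 50]

```text
time_s: 23.72
tcp_pos: [0.4652, -0.0325, 0.1059]
ee_rot: [[1.0, 0.003, -0.001], [0.003, -1.0, 0.0], [-0.001, -0.0, -1.0]]
wrist_force: [1.1, 0.7, -1.3]
gripper_width: 0.679
gripper_force: 30.0
```

servo_tool:
  targets:
    - [0.5, -1, 0, 0, 50]
    - [1.0, -2, 0, 0, 50]
    - [1.6, -3.1, 0, 0, 50]
    - [2.1, -4.1, 0, 0, 50]
    - [2.6, -5.2, 0, 0, 50]

```text
time_s: 24.13
tcp_pos: [0.5448, -0.1905, 0.1042]
ee_rot: [[1.0, 0.0, -0.001], [0.0, -1.0, 0.001], [-0.001, -0.001, -1.0]]
wrist_force: [1.2, 1.1, -2.3]
gripper_width: 0.679
gripper_force: 30.0
```

servo_tool:
  targets:
    - [0.5, -1, 0, 0, 50]
    - [1.0, -2, 0, 0, 50]
    - [1.6, -2.8, 0, 0, 50]
    - [1.9, -3.08, -0.3, 0, 50]
    - [1.9, -3.08, -0.5, 0, 50]

```text
time_s: 24.55
tcp_pos: [0.6027, -0.2839, 0.0881]
ee_rot: [[1.0, -0.003, 0.0], [-0.003, -1.0, -0.0], [0.0, 0.0, -1.0]]
wrist_force: [0.3, 0.3, -2.8]
gripper_width: 0.683
gripper_force: 30.0
```

servo_tool:
  targets:
    - [0, 0, 0, 0, 50]
    - [0, 0, 0, 0, 50]
    - [0, 0, 0, 0, 50]
    - [0, 0, 0, 0, 50]
    - [0, 0, 0, 0, 50]

```text
time_s: 24.97
tcp_pos: [0.6019, -0.2808, 0.0905]
ee_rot: [[1.0, 0.001, 0.001], [0.001, -1.0, -0.0], [0.001, 0.0, -1.0]]
wrist_force: [-0.2, 0.4, -1.9]
gripper_width: 0.679
gripper_force: 30.0
```

```bash
python3 look.py 8 side wrist; python3 -c "
import cv2,numpy as np
a=cv2.imread('pics/side8.png')[210:390,310:550];b=cv2.imread('pics/wrist8.png')[60:420,80:560]
cv2.imwrite('pics/v8.png',np.hstack([cv2.resize(a,(400,300)),cv2.resize(b,(400,300))]))"
```

```text
25.0667 [ 0.6019 -0.2811  0.0903] 59.139682169815934 29.999611973762512 [-0.  -0.4 -0.9]
```

View pics/v8.png

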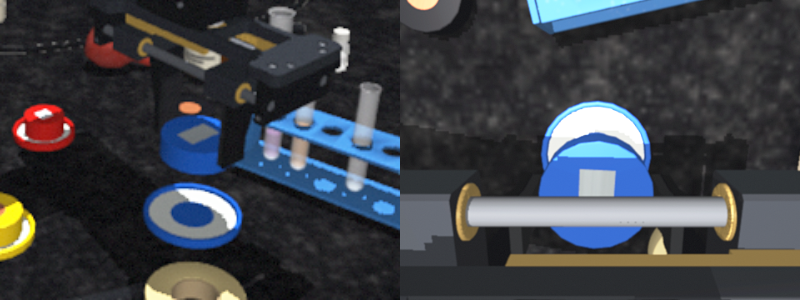

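The blue puck is over its dish and clear of the rack. Red is seated in its dish. I lower it.

servo_tool:
  targets:
    - [0, 0, -0.4, 0, 50]
    - [0, 0, -0.9, 0, 50]
    - [0, 0, -1.3, 0, 50]
    - [0, 0, -1.65, 0, 50]
    - [0, 0, -1.87, 0, 50]

```text
time_s: 25.48
tcp_pos: [0.6008, -0.2813, 0.0313]
ee_rot: [[1.0, 0.0, -0.003], [0.0, -1.0, 0.001], [-0.003, -0.001, -1.0]]
wrist_force: [0.7, -0.2, -1.9]
gripper_width: 0.679
gripper_force: 30.0
```

servo_tool:
  targets:
    - [0, 0, -0.02, 0, 50]
    - [0, 0, -0.04, 0, 50]
    - [0, 0, -0.06, 0, 50]
    - [0, 0, -0.08, 0, 50]
    - [0, 0, -0.08, 0, 50]

```text
time_s: 25.9
tcp_pos: [0.602, -0.2816, 0.0315]
ee_rot: [[1.0, 0.0, 0.001], [0.0, -1.0, -0.0], [0.001, 0.0, -1.0]]
wrist_force: [-0.4, 0.6, -2.7]
gripper_width: 0.678
gripper_force: 30.0
```

servo_tool:
  targets:
    - [0, 0, -0.01, 0, 50]
    - [0, 0, -0.02, 0, 50]
    - [0, 0, -0.03, 0, 50]
    - [0, 0, -0.03, 0, 50]
    - [0, 0, -0.03, 0, 50]

```text
time_s: 26.32
tcp_pos: [0.6019, -0.2816, 0.0307]
ee_rot: [[1.0, 0.0, 0.0], [0.0, -1.0, -0.0], [0.0, 0.0, -1.0]]
wrist_force: [-0.4, -0.1, 0.5]
gripper_width: 0.679
gripper_force: 30.0
```

servo_tool:
  targets:
    - [0, 0, -0.01, 0, 50]
    - [0, 0, -0.02, 0, 50]
    - [0, 0, -0.02, 0, 50]
    - [0, 0, -0.02, 0, 50]
    - [0, 0, -0.02, 0, 50]

```text
time_s: 26.73
tcp_pos: [0.6019, -0.2816, 0.0306]
ee_rot: [[1.0, 0.0, 0.001], [0.0, -1.0, -0.0], [0.001, 0.0, -1.0]]
wrist_force: [-2.9, 1.9, 5.2]
gripper_width: 0.679
gripper_force: 30.0
```

Contact. I open, rise straight up, and move back for a final look.

servo_tool:
  targets:
    - [0, 0, 0, 0, 58]
    - [0, 0, 0, 0, 64]
    - [0, 0, 0, 0, 68]
    - [0, 0, 0, 0, 72]
    - [0, 0, 0, 0, 76]

```text
time_s: 27.15
tcp_pos: [0.6018, -0.2816, 0.0293]
ee_rot: [[1.0, 0.0, -0.0], [0.0, -1.0, 0.0], [-0.0, -0.0, -1.0]]
wrist_force: [-0.5, 0.3, -1.0]
gripper_width: 0.827
gripper_force: 0.0
```

servo_tool:
  targets:
    - [0, 0, 0, 0, 78]
    - [0, 0, 0.3, 0, 78]
    - [0, 0, 1.0, 0, 78]
    - [0, 0, 2.0, 0, 78]
    - [0, 0, 3.0, 0, 78]

```text
time_s: 27.57
tcp_pos: [0.6013, -0.2815, 0.1204]
ee_rot: [[1.0, 0.0, -0.002], [0.0, -1.0, 0.0], [-0.002, -0.0, -1.0]]
wrist_force: [1.0, 0.7, -0.2]
gripper_width: 0.897
gripper_force: 0.0
```

servo_tool:
  targets:
    - [-1, 0, 0.6, 0, 78]
    - [-2, 0, 1.2, 0, 78]
    - [-3, 0, 1.8, 0, 78]
    - [-4, 0, 2.4, 0, 78]
    - [-5, 0, 3, 0, 78]

```text
time_s: 27.98
tcp_pos: [0.4503, -0.2815, 0.2111]
ee_rot: [[1.0, 0.0, 0.001], [0.0, -1.0, -0.0], [0.001, 0.0, -1.0]]
wrist_force: [0.0, 0.3, -0.4]
gripper_width: 0.895
gripper_force: 0.0
```

servo_tool:
  targets:
    - [-0.2, 0, 0, 0, 78]
    - [-0.5, 0, 0, 0, 78]
    - [-1, 0, 0, 0, 78]
    - [-1, 0, 0, 0, 78]
    - [-1, 0, 0, 0, 78]

```text
time_s: 28.4
tcp_pos: [0.4218, -0.2815, 0.2093]
ee_rot: [[1.0, 0.0, -0.0], [0.0, -1.0, 0.0], [-0.0, -0.0, -1.0]]
wrist_force: [0.1, -0.5, 0.3]
gripper_width: 0.901
gripper_force: 0.0
```

```bash
python3 look.py 9 top side; python3 -c "
import cv2,numpy as np
a=cv2.imread('pics/side9.png')[220:400,160:480];b=cv2.imread('pics/top9.png')[180:340,180:500]
cv2.imwrite('pics/v9.png',np.vstack([cv2.resize(a,(540,300)),cv2.resize(b,(540,270))]))"
```

```text
28.5 [ 0.4226 -0.2816  0.2092] 78.00495763866282 0.0 [-0.2 -0.1  1.1]
```

View pics/v9.png

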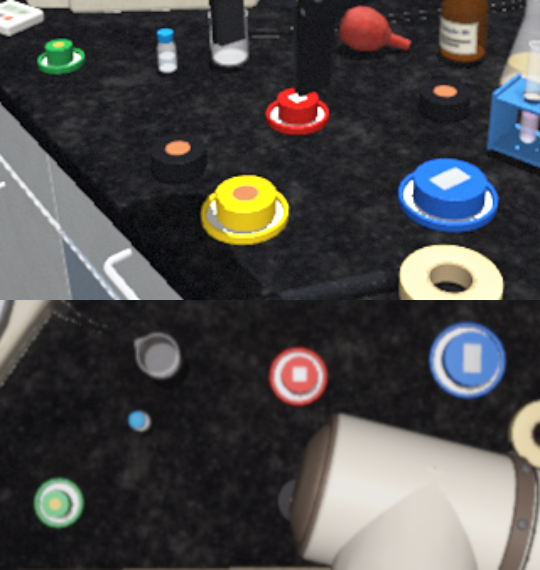

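All four mounts lie flat in their own dishes with the metal face up. The vial and beaker are where they were, and the gripper is clear.

```bash
python3 -c "
from station import r
print(r.finish_job())"
```

```text
the job is handed in; nothing more can be done
None
```

All four mounts are in their own-colour dishes, flat with metal face up, the vial and beaker are still standing in place, and I handed the job in at about 28.5 s.

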